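# Extend the test reader's camera arm to the scale mark

## Robot

A 6-joint arm with a two-finger parallel gripper is mounted at the origin on the work surface. World frame = base frame: x ahead of the robot, y to its left, z up, the work surface at z = 0. Lengths are in m, angles in rad, forces in N, time in s.
With the tool pointing down it reaches from about 0.35 to 0.85 m from the base axis. Payload 8.1 kg.
Tool frame: the origin (TCP) lies between the finger pads; the fingertips stand 11 mm ahead of it and the grasp point (between the pads) lies 8 mm behind it (bot.finger_overhang is the distance from the TCP to the fingertips, in m); z points along the fingers, y is the line along which they close (so a half turn about z gives the same grasp; the last joint's range is limited). The gripper opens to 85 mm and grips with 20 to 120 N. Pads are 22 mm wide; open, the fingers measure 114 mm over their backs; the gripper's body (76 mm by 85 mm) begins 54 mm behind the grasp point. The pads swing forward as they close: fully open they stand 13 mm farther back than shut.
Start: joints at [1.222, 0.13, 1.488, -0, 1.523, -0.085], TCP at [0.156, 0.579, 0.242] pointing down, gripper open.
Joint ranges: [-2.96, 2.96], [-0.89, 2.26], [0.02, 2.5], [-1.34, 4.48], [0, 2.73], [-2.66, 2.66]. Speed limits (rad/s): [2.39, 2.39, 2.79, 3.14, 3.14, 3.14].

## Interface

Orientations are given as a unit quaternion [w, x, y, z].
In Python, from plant import bot, imaging, spotter gives the robot as it stands.
- The arm moves only by the shell command python3 -m creep 'ROWS' [FORCE]. ROWS is JSON, a list of rows, each a list of 5 numbers: the shift along the tool's x, y, z in m, then the turn about the tool's z in rad, then the opening, from 0 (shut) to 1 (fully open). A call has 1 to 20 rows; each row is the pose to reach, as a shift and turn from the pose commanded when the call began, along the tool's axes at that moment; what a row does not reach only later rows make up. A row lasts 1/8 s, in which the tool goes at most 62.5 mm and 10.7 degrees, less where a joint would pass 70% of its speed; a pose out of reach is approached as far as the arm can. A call with a gripper value outside its range is refused whole. The fingers move at their own pace and stop on an object; FORCE is the grip in N (left out, the last holds). Time passes only in rows, so rows that repeat a pose let the fingers close. It gives the time, the measured TCP pose, the force, the opening and the grip force at its end, in the units of the state.
- bot.get_state(): the state, without advancing time (a new reading comes with each control period).
- imaging.snapshot(name): name is "side" or "top" or "wrist"; returns a dict with "frame" (420x560x3 uint8, red, green, blue), "mtx" (3x3 intrinsics, pixels), "R" (3x3) and "t" (3): a world point X has camera coordinates R X + t. Camera axes: x right, y down, z forward; pixel columns grow to the right and rows downward; lengths in m; the calibration is good to about 2 mm. A picture is of the moment at which its call begins. There is no depth.
- bot.finish_job(): hands the job in; it is judged then, once.
Trained networks look in the newest picture that a camera, given by its name, has taken for a name from the list of things; names that differ only in an ending like _2 or _b are one class to them, and where a whole thing is asked for, a point or a joint stands for the part that bears it (a point fixed in the world has none). Each returns a list of dicts, best first, with "conf" (0 to 1); they miss things now and then, are a little off and sometimes report something else, mostly with a low value. They report only what shows in the picture. A call takes as long as a camera call.
- spotter.look_for(camera, target): "rect" ([left, top, right, bottom] in pixels, round what is visible of it).
The state is a dict: "time_s": time; "joint_positions": joint angles; "qd": joint speeds; "joint_torque": joint torques, N m; "tool_pos": TCP position; "ee_rot": TCP orientation; "wrist_force": force on the tool from outside, world axes, zero at the start; "torque": the same for the moment, N m; "grip_width": finger opening in m; "finger_force": force on a finger pad.
Only numpy, scipy, OpenCV 4.12 (cv2) and the standard library are available. Lean on these libraries where they do the work, as an engineer would, in place of code of your own. Each camera call takes 0.05 s, during which the arm holds its last target. There are 200 camera calls.

## Task

The test-cassette reader has a telescoping camera arm that is locked in its sleeve: press the red lock button on the sleeve so that the arm springs free, then take the arm by its black rubber grip and draw it out until its pointer stands level with the orange clip on the scale. Finish while still holding it steady at that mark, because it springs back when let go. Be gentle: the button takes only a light press (never above 25 N), the rubber grip only a light squeeze (20 to 40 N per finger, never above 60 N), and nothing else on the table may be disturbed.

Things in the scene. Friction and masses are not known exactly. Their poses are not given: they have to be found in the camera images.
- reader: The reader, fixed to the table: white base plate 440 x 170 mm, 12 mm thick, on two grey pillars a level square sleeve 160 long x 44 wide, its top 131 mm above the table. Origin: on the table, under the sleeve's centre line; own x axis = the direction in which the arm draws out, z up. In its frame the sleeve runs from x = -170 to -10 mm at y = 0; a white scale with black ticks every 10 mm lies level beside the arm from x = 25 to 245 mm, y = -65 to -95 mm, top at z = 75 mm.
- boom (a joint): How far the arm is drawn out, m: 0 = home and locked, 0.18 = end stop. Once the lock is pressed the arm springs out by itself to about 0.024 to 0.03, where it rests and cannot lock again on its own (it stays free after the button is let go). Drawn farther it pulls back: 0.5 N for each further 10 mm beyond 0.03, at most about 7 N, and about 0.3 N friction. Locked, it does not move.
- boom_grip (a point): Point to grip on the arm: in the black rubber grip, an upright block 36 mm long (along the arm), 16 mm wide across (along the reader's y), standing 45 mm up from the camera head, its top at 163 mm. The point is on its centre line, 18 mm below its top, 145 mm above the table, and moves with the arm. It is at x = 50 mm + boom, y = 0 in the reader's frame. The blue camera head below it (46 x 42 mm) has its top at 118 mm. The point's axes are parallel to the reader's.
- pointer_tip (a point): Free end of the thin black pointer (5 mm wide) which stands out sideways from the camera head over the scale, 80 mm above the table; at x = 50 mm + boom, y = -72 mm in the reader's frame. Moves with the arm.
- clip_mark (a point): Middle of the orange clip (14 mm wide along the scale) that is fast on the scale and shows the mark to reach, 70 to 160 mm from the pointer's home place; 80 mm above the table. Its axes are parallel to the reader's: the pointer stands at the mark when both have the same x in the reader's frame.
- lock (a joint): Travel of the lock button, m: 0 = up, 0.008 = fully down; it comes back up when let go. The arm is freed when it passes about 0.004 (0.005 to be sure). Starts to move at 1.6 N, 3.6 N at 0.005, 4.8 N fully down.
- lock_top (a point): Centre of the top of the red lock button (26 mm across), 148 mm above the table when up, 10 mm proud of its black collar (38 mm across) on the sleeve at x = -75 mm, y = 0 in the reader's frame. Moves straight down.
- clip: The orange index clip, 14 x 22 x 16 mm, fixed on the outer edge of the scale.
- cassette0: White test cassette, 20 x 70 x 5 mm, loose on the reader's base plate under the arm's path; origin under its centre. Leave it alone.
- cassette1: Second such cassette. Leave it alone.
- cassette2: Third such cassette. Leave it alone.
- dropper_blue: Dropper bottle with a blue band, 28 mm across, 78 mm tall, loose, on the table beside the reader on its +y side; origin under its centre. Leave it alone.
- dropper_white: White dropper bottle, same size and side. Leave it alone.
- lancet: Green lancet pen, 72 x 12 x 10 mm, lying on the same side of the reader. Leave it alone.
- brown_bottle: Brown bottle with a white spout, 72 mm across, 185 mm tall, standing to the robot's left; origin under its centre. Leave it alone.

How it is judged:
By the outcome, as a careful person would: the job done as asked, in the order asked, and still so for the second after the job is handed in, while the arm keeps its last pose, push and grip.
It also fails if it takes over 43 s, if anything falls off the work surface, if the arm or the gripper's body presses on something with over 40 N, if the wrist force passes 120 N, or if a joint passes its speed limit or range.

## Working session

There is one attempt and no reset: what is moved stays moved. The work goes in short steps, Python scripts to look and compute and a shell command to move; the robot and the scene stay as the last step left them, time stands still between calls to the robot, and variables do not carry over. Pictures are saved under pics/ and viewed, at most 10 in all, crops included, and the job is handed in when it is done.

```bash
mkdir -p pics; ls; python3 - <<'E'
from plant import bot,imaging,spotter
import cv2
s=bot.get_state();print(s)
for c in("top","side"):
    d=imaging.snapshot(c);cv2.imwrite(f"pics/{c}1.png",d["frame"][:,:,::-1]);print(c,d["mtx"].tolist(),d["R"].tolist(),d["t"].tolist())
    for n in("reader","boom_grip","lock_top","clip","pointer_tip"):
        print(n,[(r["rect"],r["conf"]) for r in spotter.look_for(c,n)[:2]])
E
```

```text
pics
{'time_s': 0.0, 'joint_positions': array([ 1.22160319e+00,  1.31201338e-01,  1.48932566e+00,  1.95598367e-05,
        1.52302777e+00, -8.53754238e-02]), 'qd': array([ 0.00020987,  0.00089747, -0.00143179,  0.00021546, -0.00129632,
       -0.00137982]), 'joint_torque': array([-3.52562629e-04, -5.69413805e+01, -5.00544655e+01, -1.36702374e-04,
        1.48719270e-02, -6.67389054e-05]), 'tool_pos': array([0.15622544, 0.57872259, 0.24119498]), 'ee_rot': array([-2.21033473e-04,  1.31527066e-01,  9.91312094e-01, -9.55883104e-04]), 'wrist_force': array([-0.39830131, -0.82906118, -0.74506004]), 'torque': array([-0.0046795 , -0.00627544, -0.02904867]), 'finger_force': 0.0, 'grip_width': 0.08537073895683624}
top [[386.55939807426574, 0.0, 278.13671529871124], [0.0, 386.55939807426574, 208.9655832216354], [0.0, 0.0, 1.0]] [[-0.023780268497621975, -0.9997072378284709, -0.004465138693225622], [-0.9790260796212245, 0.024191854358770654, -0.2022935728197504], [0.20234236889904358, -0.00043910824720320724, -0.9793147466122779]] [0.1392503592702782, 0.5257184066847903, 0.7839520000535167]
reader
[... 178 characters left out ...]
]
pointer_tip [([334.5, 188.2, 380.1, 233.1], 0.94), ([263.4, 223.5, 277.5, 250.9], 0.64)]
side [[411.34816684735995, 0.0, 279.96607523943646], [0.0, 411.34816684735995, 208.6382232273406], [0.0, 0.0, 1.0]] [[0.994345933388925, -0.10470478080198171, -0.017693886800724326], [-0.07504573250014995, -0.575009584563837, -0.8146975608735058], [0.07512857503256551, 0.8114190572921813, -0.5796160890422588]] [-0.5097727807298302, 0.20859973657104516, 0.7593610301531443]
reader [([218.3, 207.5, 373.0, 419.7], 0.68)]
boom_grip [([258.4, 234.5, 298.6, 289.4], 0.91)]
lock_top [([280.4, 289.2, 298.1, 308.6], 0.6)]
clip [([286.6, 208.3, 297.9, 218.7], 0.4)]
pointer_tip [([259.3, 229.8, 307.0, 289.2], 0.8)]
```

View pics/top1.png

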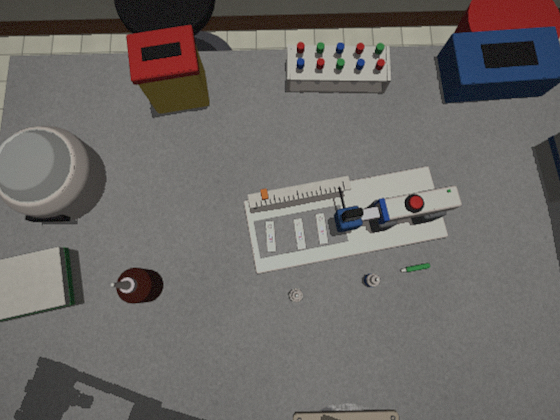

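View pics/side1.png

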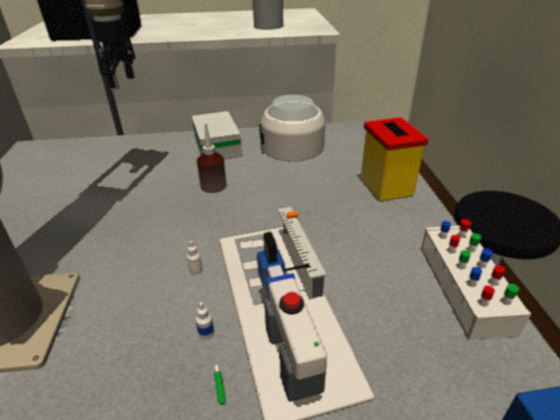

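Top view: button at (416,202), grip/head near (348,216), clip (264,195), and the plate's corners are about (246,205), (432,169), (447,236), (257,271). The side view agrees, with the button at (291,302) and the clip at (292,214).

```bash
cat > h.py <<'E'
from plant import bot,imaging,spotter
import cv2,numpy as np
from scipy.spatial.transform import Rotation as Ro
def ray(d,uv,z):
    r=d["R"].T@np.linalg.inv(d["mtx"])@[uv[0],uv[1],1]; c=-d["R"].T@d["t"]
    return c+r*(z-c[2])/r[2]
def proj(d,X):
    p=(d["R"]@np.atleast_2d(X).T).T+d["t"]; p=p@d["mtx"].T; return p[:,:2]/p[:,2:]
def blob(d,h0,h1,rect,smin=130,vmin=60):
    hsv=cv2.cvtColor(d["frame"],cv2.COLOR_RGB2HSV); H=hsv[...,0].astype(int)
    m=((H-h0)%180<=(h1-h0)%180)&(hsv[...,1]>smin)&(hsv[...,2]>vmin)
    k=np.zeros_like(m);l,t,r,b=map(int,rect);k[t:b,l:r]=1;m&=k.astype(bool)
    v,u=np.nonzero(m); return np.array([u.mean(),v.mean()]),len(u),(u.min(),v.min(),u.max(),v.max())
def tri(ds,uvs):
    A=[];b=[]
    for d,uv in zip(ds,uvs):
        c=-d["R"].T@d["t"];r=d["R"].T@np.linalg.inv(d["mtx"])@[*uv,1];r/=np.linalg.norm(r)
        P=np.eye(3)-np.outer(r,r);A.append(P);b.append(P@c)
    return np.linalg.lstsq(np.vstack(A),np.hstack(b),rcond=None)[0]
E
python3 - <<'E'
from h import *
T=imaging.snapshot("top");S=imaging.snapshot("side")
bt=blob(T,172,6,(400,188,432,216));bs=blob(S,172,6,(275,285,308,320));print(bt,bs)
ct=blob(T,8,20,(255,183,276,203));cs=blob(S,5,20,(282,205,302,222));print(ct,cs)
print("btn",ray(T,bt[0],.146),ray(S,bs[0],.146),tri([T,S],[bt[0],bs[0]]))
print("clip",ray(T,ct[0],.08),ray(S,cs[0],.08),tri([T,S],[ct[0],cs[0]]))
P=[ray(T,p,.012) for p in[(246,205),(432,169),(447,236),(257,271)]]
for i in range(4):
    e=P[(i+1)%4]-P[i];print(P[i],np.linalg.norm(e),np.degrees(np.arctan2(e[1],e[0])))
g=T["frame"];cv2.imwrite("pics/crop2.png",cv2.resize(g[155:285,235:475,::-1],None,fx=3.3,fy=3.3,interpolation=cv2.INTER_CUBIC))
E
```

```text
(array([415.7414966 , 201.93877551]), 147, (np.int64(409), np.int64(196), np.int64(422), np.int64(208))) (array([291.36585366, 300.22764228]), 246, (np.int64(282), np.int64(292), np.int64(300), np.int64(308)))
(array([263.93650794, 193.77777778]), 63, (np.int64(261), np.int64(189), np.int64(267), np.int64(199))) (array([292.23076923, 214.09230769]), 65, (np.int64(287), np.int64(211), np.int64(297), np.int64(217)))
btn [ 0.51721947 -0.13918706  0.146     ] [ 0.51687308 -0.14293947  0.146     ] [ 0.51752356 -0.14025586  0.1430846 ]
clip [0.55713777 0.15574893 0.08      ] [0.55700355 0.15640103 0.08      ] [0.55696187 0.15572739 0.0805106 ]
[0.54868816 0.19962696 0.012     ] 0.4393917762828803 -80.18122342348835
[ 0.62361871 -0.23332863  0.012     ] 0.15816172939140713 -173.7430359794783
[ 0.46639913 -0.25056632  0.012     ] 0.4322366342054892 98.96262829429048
[0.3990609  0.17639278 0.012     ] 0.15142042659798785 8.826420621899013
```

View pics/crop2.png

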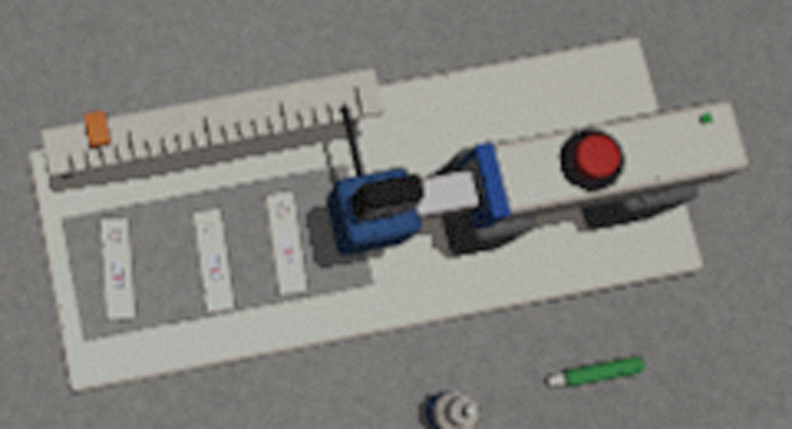

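Red button at world (0.517, -0.140), clip (0.557, 0.156), reader x axis yaw about 99°. I'm moving above the button with the fingers shut and closing axis across the reader.

```bash
python3 -m creep '[[0,0,-0.05,0,0],[-0.06,-0.06,-0.05,0.15,0],[-0.535,-0.60,-0.03,1.14,0],[-0.535,-0.60,-0.03,1.14,0],[-0.535,-0.60,-0.03,1.14,0],[-0.535,-0.60,-0.03,1.14,0],[-0.535,-0.60,-0.03,1.14,0],[-0.535,-0.60,-0.03,1.14,0],[-0.535,-0.60,-0.03,1.14,0],[-0.535,-0.60,-0.03,1.14,0],[-0.535,-0.60,-0.03,1.14,0],[-0.535,-0.60,-0.03,1.14,0],[-0.535,-0.60,-0.03,1.14,0],[-0.535,-0.60,-0.03,1.14,0],[-0.535,-0.60,-0.03,1.14,0],[-0.535,-0.60,-0.03,1.14,0],[-0.535,-0.60,-0.03,1.14,0],[-0.535,-0.60,-0.03,1.14,0]]' 20
python3 - <<'E'
from h import *
s=bot.get_state();R=Ro.from_quat(np.roll(s["ee_rot"],-1)).as_matrix();print(s["time_s"],s["tool_pos"],s["wrist_force"],s["grip_width"],bot.finger_overhang);print(R.round(3))
W=imaging.snapshot("wrist");cv2.imwrite("pics/w3.png",W["frame"][:,:,::-1])
print(W["mtx"].tolist(),W["R"].tolist(),W["t"].tolist())
for n in("lock_top","boom_grip","clip"):print(n,[(r["rect"],r["conf"]) for r in spotter.look_for("wrist",n)[:2]])
for n,X in(("btn",[.517,-.140,.147]),("clip",[.557,.156,.08]),("grip",[.496,-.017,.163])):print(n,proj(W,X))
E
```

```text
time_s: 2.95
tool_pos: [0.5164, -0.1384, 0.2728]
ee_rot: [0.0, 0.645, 0.764, 0.0]
wrist_force: [0.3, -0.1, -0.4]
grip_width: -0.0006
finger_force: 0.0
2.95 [ 0.51642172 -0.13844463  0.27284318] [ 0.29491677 -0.05802848 -0.43130951] -0.0006048261100889856 0.011
[[-0.168  0.986  0.001]
 [ 0.986  0.168 -0.   ]
 [-0.     0.001 -1.   ]]
[[311.6432024466171, 0.0, 280.14593417043835], [0.0, 311.6432024466171, 213.32294481027665], [0.0, 0.0, 1.0]] [[0.9857891741664826, 0.16797658460622433, 0.001889740774238936], [0.1610152457694386, -0.9480234155231948, 0.274455268212407], [0.0478935770847528, -0.27025075512154434, -0.9615980109329799]] [-0.4869214571452182, -0.2579807249281096, 0.34567531212587116]
lock_top [([265.6, 194.7, 296.0, 223.4], 0.62)]
boom_grip [([257.5, 11.4, 357.8, 129.6], 0.59)]
clip []
btn [[279.55352869 211.37586109]]
clip [[ 389.0683039  -148.72825337]]
grip [[279.40355744  45.13454102]]
```

View pics/w3.png

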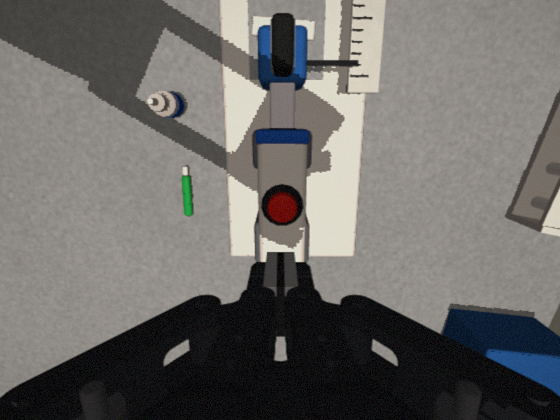

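Wrist view: button at about (282,206), grip centred at column 284, and the sleeve stands upright in the picture, so the yaw is right. The tool is about 1–2 mm off sideways.

```bash
python3 - <<'E'
from h import *
W=imaging.snapshot("wrist");s=bot.get_state();R=Ro.from_quat(np.roll(s["ee_rot"],-1)).as_matrix()
b=blob(W,170,8,(255,180,310,235),120,50);print(b)
for n,p,z in(("btn",((b[2][0]+b[2][2])/2,(b[2][1]+b[2][3])/2),.147),("grip",(284,30),.163),("sleeve near",(283,250),.131),("sleeve far",(283,145),.131)):
    X=ray(W,p,z);print(n,X,"tool",R.T@(X-s["tool_pos"]))
E
```

```text
(array([281.87272727, 206.52867133]), 715, (np.int64(267), np.int64(192), np.int64(297), np.int64(221)))
btn [ 0.51831271 -0.13589328  0.147     ] tool [0.00294963 0.00231319 0.12548912]
grip [ 0.49765665 -0.00781371  0.163     ] tool [0.13267656 0.00330775 0.10945845]
sleeve near [ 0.52721242 -0.18159261  0.131     ] tool [-0.04359008  0.00346325  0.14150059]
sleeve far [ 0.51078427 -0.08617524  0.131     ] tool [0.05323076 0.00317535 0.14147738]
```

```bash
python3 -m creep '[[0.002,0.002,0.05,0,0],[0.002,0.002,0.09,0,0],[0.002,0.002,0.105,0,0],[0.002,0.002,0.111,0,0],[0.002,0.002,0.113,0,0],[0.002,0.002,0.115,0,0],[0.002,0.002,0.1165,0,0],[0.002,0.002,0.118,0,0],[0.002,0.002,0.119,0,0],[0.002,0.002,0.120,0,0],[0.002,0.002,0.120,0,0]]' 20
python3 - <<'E'
from h import *
T=imaging.snapshot("side");cv2.imwrite("pics/s4.png",cv2.resize(T["frame"][200:400,200:400,::-1],None,fx=2.5,fy=2.5))
E
```

```text
time_s: 4.58
tool_pos: [0.5184, -0.1373, 0.1525]
ee_rot: [0.0, 0.646, 0.764, 0.0]
wrist_force: [2.2, -1.1, 3.2]
grip_width: -0.0
finger_force: 2.0
```

View pics/s4.png

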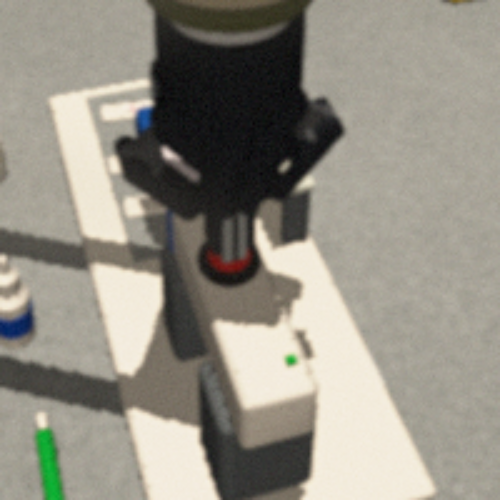

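The fingers are on the red button, off-centre by little. I'll press 1.3 mm more to be sure of the release, then lift and look.

```bash
python3 -m creep '[[0,0,0.001,0,0],[0,0,0.0013,0,0],[0,0,0.0013,0,0]]' 20; python3 -m creep '[[0,0,-0.02,0,0],[0,0,-0.06,0,0],[0.05,0,-0.11,0,0.5],[0.05,0,-0.11,0,0.5],[0.05,0,-0.11,0,0.5]]' 20
python3 - <<'E'
from h import *
W=imaging.snapshot("wrist");cv2.imwrite("pics/w5.png",W["frame"][:,:,::-1])
s=bot.get_state();R=Ro.from_quat(np.roll(s["ee_rot"],-1)).as_matrix();print(s["tool_pos"],s["grip_width"])
b=np.array([.5183,-.1365]);x=np.array([-.168,.986])
for B in(0,.024,.03):
  g=b+x*(.125+B);print(B,g,proj(W,[*g,.163]),proj(W,[*(b+x*(.125+B)+.072*np.array([.986,.168])),.08]))
E
```

```text
time_s: 5.0
tool_pos: [0.5183, -0.1373, 0.1511]
ee_rot: [0.0, 0.646, 0.764, 0.0]
wrist_force: [3.4, -1.0, 4.4]
grip_width: -0.0001
finger_force: 2.3
time_s: 5.62
tool_pos: [0.5092, -0.0874, 0.2602]
ee_rot: [-0.001, 0.645, 0.764, -0.0]
wrist_force: [0.2, 0.6, -0.3]
grip_width: 0.0426
finger_force: 0.0
[ 0.50888315 -0.08781229  0.25922345] 0.04299618220126228
0 [ 0.4973  -0.01325] [[280.38653499 116.95760532]] [[355.6230445  118.98764435]]
0.024 [0.493268 0.010414] [[280.37999252  80.00282122]] [[357.31293519  92.18969557]]
0.03 [0.49226 0.01633] [[280.37829301  70.4032319 ]] [[357.74737005  85.30051436]]
```

View pics/w5.png

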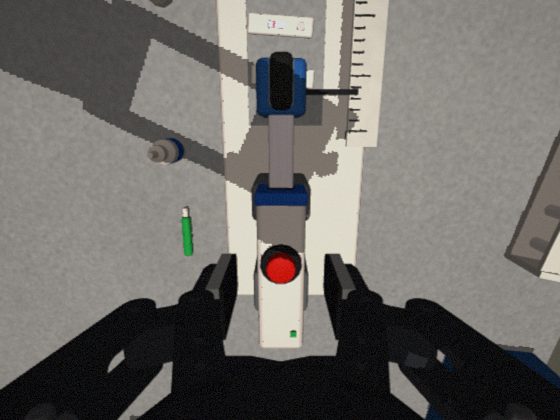

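The arm is free: the pointer at (357,92) gives boom of about 0.024, and the grip is centred at (281,80). Next I'm moving over it, lowering and closing gently.

```bash
python3 -m creep '[[0.05,0,0,0,0.5],[0.0995,0.001,0,0,0.5],[0.0995,0.001,0,0,0.5],[0.0995,0.001,0.05,0,0.5],[0.0995,0.001,0.09,0,0.5],[0.0995,0.001,0.112,0,0.5],[0.0995,0.001,0.122,0,0.5],[0.0995,0.001,0.122,0,0.5]]' 25; python3 -m creep '[[0,0,0,0,0.35],[0,0,0,0,0.25],[0,0,0,0,0.2],[0,0,0,0,0.15],[0,0,0,0,0.1],[0,0,0,0,0.05],[0,0,0,0,0.05],[0,0,0,0,0.05]]' 28
```

```text
time_s: 6.68
tool_pos: [0.4936, 0.0096, 0.1379]
ee_rot: [-0.001, 0.646, 0.763, -0.001]
wrist_force: [-0.5, 0.4, 0.3]
grip_width: 0.043
finger_force: 0.0
time_s: 7.68
tool_pos: [0.4931, 0.0101, 0.1399]
ee_rot: [-0.001, 0.646, 0.764, -0.001]
wrist_force: [-12.0, -3.4, 9.5]
grip_width: 0.0156
finger_force: 30.0
```

Held at 30 N, with some side and lift load. I'll relax that by about 1–2 mm and draw the arm out most of the way.

```bash
python3 -m creep '[[0,-0.0005,-0.001,0,0.05],[0,-0.001,-0.002,0,0.05],[0,-0.001,-0.002,0,0.05]]' 28; python3 -m creep '[[0.003,0,0,0,0.05],[0.01,0,0,0,0.05],[0.02,0,0,0,0.05],[0.03,0,0,0,0.05],[0.04,0,0,0,0.05],[0.05,0,0,0,0.05],[0.06,0,0,0,0.05],[0.07,0,0,0,0.05],[0.08,0,0,0,0.05],[0.09,0,0,0,0.05],[0.1,0,0,0,0.05],[0.11,0,0,0,0.05],[0.118,0,0,0,0.05],[0.122,0,0,0,0.05],[0.122,0,0,0,0.05]]' 28
python3 - <<'E'
from h import *
for c in("top","wrist"):
    W=imaging.snapshot(c)
    f=W["frame"][:,:,::-1]
    if c=="top":f=cv2.resize(f[150:270,220:380],None,fx=5,fy=5,interpolation=cv2.INTER_CUBIC)
    cv2.imwrite(f"pics/{c}6.png",f)
E
```

```text
time_s: 8.05
tool_pos: [0.4928, 0.0104, 0.14]
ee_rot: [-0.0, 0.646, 0.764, -0.0]
wrist_force: [3.0, 1.0, -14.1]
grip_width: 0.0156
finger_force: 28.1
time_s: 9.93
tool_pos: [0.4726, 0.1301, 0.14]
ee_rot: [0.0, 0.646, 0.764, -0.001]
wrist_force: [5.8, -4.8, -20.2]
grip_width: 0.0159
finger_force: 27.7
```

View pics/top6.png

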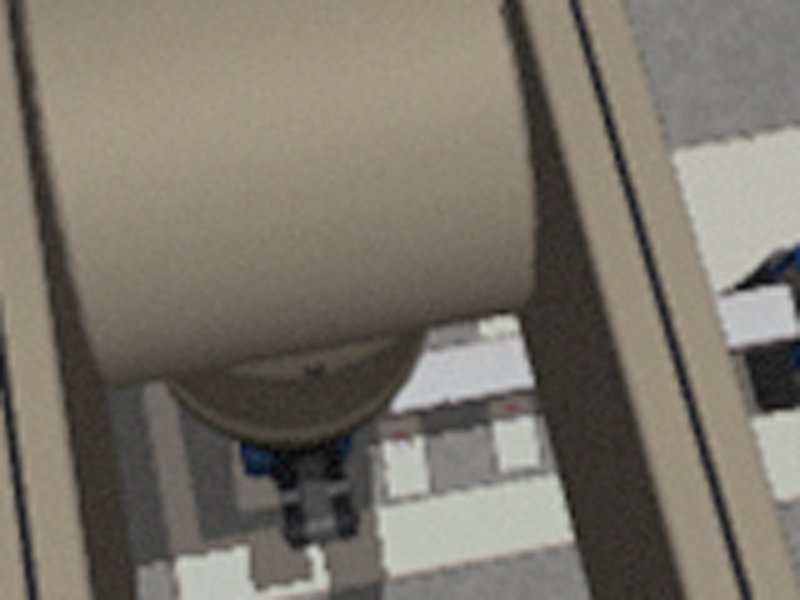

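View pics/wrist6.png

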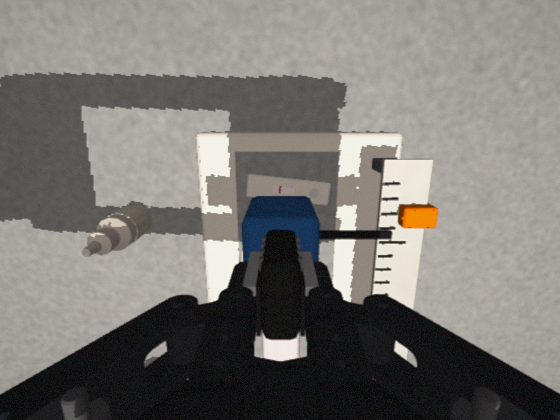

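Wrist view: pointer tip at (391,234), clip at about (418,216), so some 10 mm remain; the top view is blocked by the arm. I'll measure the gap in the wrist picture by fitting the clip as a box.

```bash
cat > gap.py <<'E'
from h import *
from scipy.optimize import least_squares
W=imaging.snapshot("wrist");s=bot.get_state()
R=Ro.from_quat(np.roll(s["ee_rot"],-1)).as_matrix();x=R[:2,0];y=-R[:2,1]
x=x/np.linalg.norm(x);y=np.array([-x[1],x[0]]);b=np.array([.5183,-.1365])
w=lambda X,Y,Z:np.array([*(b+x*(X+.075)+y*Y),Z])
_,n,bb=blob(W,5,20,(380,120,460,260),130,80)
bb=np.array(bb)+[-.5,-.5,.5,.5]
def box(p):
    q=proj(W,[w(p[0]+i*.007,p[1]+j*.011,.08+p[2]+k*.008) for i in(-1,1) for j in(-1,1) for k in(-1,1)])
    return np.r_[q.min(0),q.max(0)]
f=least_squares(lambda p:box(p)-bb,[.21,-.09,0],x_scale=.01)
print("clip bbox",bb,"fit",f.x,f.fun.round(1))
g=cv2.cvtColor(W["frame"],cv2.COLOR_RGB2GRAY)
# pointer: dark rows in columns over the scale-plate gap and at tip
u0=int(proj(W,w(.2,-.055,.08))[0,0]);
for u in range(u0-12,u0+34,6):
    v0=int(proj(W,w(f.x[0],-.072,.08))[0,1]);c=g[v0-20:v0+45,u].astype(int)
    v=np.nonzero(c<55)[0]
    if len(v):
        m=v.mean()+v0-20;X=ray(W,(u,m),.08)[:2]-b;print(u,round(m,1),len(v),"readerx",round(X@x-.075,4),"y",round(X@y,4))
print("tool",s["tool_pos"],"boom from tool",(s["tool_pos"][:2]-b)@x-.125,s["wrist_force"],s["finger_force"],s["time_s"])
E
python3 gap.py
```

```text
clip bbox [397.5 203.5 437.5 227.5] fit [ 0.19898704 -0.10335187 -0.03557014] [-0.1  0.2  0.1 -0.2]
353 234.0 7 readerx 0.1967 y -0.0472
359 234.5 8 readerx 0.1963 y -0.0511
365 234.5 8 readerx 0.1963 y -0.055
371 234.5 8 readerx 0.1963 y -0.059
377 237.5 10 readerx 0.1943 y -0.063
383 236.9 11 readerx 0.1947 y -0.0669
389 239.4 12 readerx 0.1929 y -0.071
395 227.5 2 readerx 0.2011 y -0.0741
tool [0.47266361 0.12986173 0.14003151] boom from tool 0.1452419014764939 [  7.40359655  -4.55808359 -21.04684901] 27.691475450992584 10.075
```

```bash
cat >> gap.py <<'E'
print("cam pos reader x", (-(W["R"].T@W["t"])[:2]-0)@x-b@x-.075)
for Z in(0,-.005):
  f2=least_squares(lambda p:box([*p,Z])-bb,[.21,-.09],x_scale=.01);print(Z,f2.x,f2.fun.round(1),box([*f2.x,Z]).round(1))
E
python3 gap.py | tail -3; python3 - <<'E'
from h import *
W=imaging.snapshot("wrist")["frame"]
cv2.imwrite("pics/c7.png",cv2.resize(W[185:255,345:445,::-1],None,fx=8,fy=8,interpolation=cv2.INTER_NEAREST))
print(W[198:232,418].tolist())
E
```

```text
cam pos reader x 0.2654782977692641
0 [ 0.20942128 -0.08676846] [-4.  -2.   3.6  2.1] [393.5 201.5 441.1 229.6]
-0.005 [ 0.20794763 -0.0891037 ] [-3.4 -1.6  3.1  1.7] [394.1 201.9 440.6 229.2]
[[236, 231, 219], [236, 231, 219], [238, 232, 221], [237, 229, 219], [239, 234, 223], [227, 221, 203], [128, 94, 71], [113, 53, 11], [117, 48, 0], [160, 72, 1], [229, 106, 0], [243, 123, 0], [244, 137, 0], [244, 139, 0], [244, 139, 0], [243, 139, 0], [243, 139, 0], [243, 137, 0], [243, 136, 0], [243, 138, 0], [242, 136, 0], [242, 138, 0], [243, 139, 0], [244, 139, 0], [243, 138, 0], [243, 138, 0], [242, 136, 0], [243, 136, 0], [242, 129, 3], [238, 142, 85], [233, 213, 182], [235, 232, 221], [234, 230, 220], [233, 228, 217]]
```

View pics/c7.png

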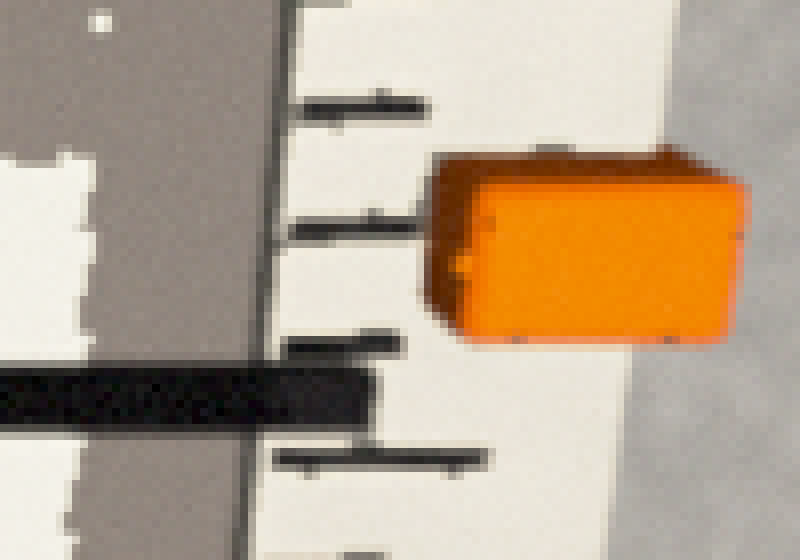

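The enlarged crop shows the clip's lit top face from rows 207.7 to 227.7 and columns 404–438. Its dark far face reaches the scale at row 204. The pointer is centred on row 234.8, with ticks at rows 198.5, 213.5, 228 and 242.3.

```bash
cat > m.py <<'E'
from h import *
W=imaging.snapshot("wrist");s=bot.get_state()
R=Ro.from_quat(np.roll(s["ee_rot"],-1)).as_matrix();x=R[:2,0];b=np.array([.5183,-.1365])
rx=lambda u,v,z:round((ray(W,(u,v),z)[:2]-b)@x-.075,4)
print("top face far/near z.088",rx(421,207.7,.088),rx(421,227.7,.088),"base far z.075",rx(415,204,.075))
print("ticks",[rx(390,v,.075) for v in(198.5,213.5,228,242.3)],"pointer",[rx(375,234.8,z) for z in(.08,.0825)])
E
python3 m.py
```

```text
top face far/near z.088 0.2164 0.2036 base far z.075 0.2155
ticks [np.float64(0.2191), np.float64(0.209), np.float64(0.199), np.float64(0.1889)] pointer [np.float64(0.196), np.float64(0.1969)]
```

The gap is about 13 mm. I'm drawing out that much and easing the vertical load.

```bash
python3 -m creep '[[0.003,0,0.0005,0,0.05],[0.007,0,0.001,0,0.05],[0.010,0,0.0015,0,0.05],[0.012,0,0.0015,0,0.05],[0.013,0,0.0015,0,0.05],[0.013,0,0.0015,0,0.05]]' 28
python3 - <<'E'
from h import *
W=imaging.snapshot("wrist")
bb=blob(W,5,20,(370,180,460,300),200,200);print(bb)
v=int(bb[0][1]);u=int(bb[0][0]);print(u,v)
cv2.imwrite("pics/c8.png",cv2.resize(W["frame"][v-40:v+35,u-65:u+35,::-1],None,fx=8,fy=8,interpolation=cv2.INTER_NEAREST))
E
cp gap.py g2.py; sed -i 's/260),130,80/300),130,80/' g2.py; python3 g2.py
```

```text
time_s: 10.98
tool_pos: [0.4706, 0.1426, 0.14]
ee_rot: [0.001, 0.646, 0.764, -0.001]
wrist_force: [-0.6, -5.8, -8.5]
grip_width: 0.0155
finger_force: 29.5
(array([417.18243243, 236.36993243]), 592, (np.int64(400), np.int64(227), np.int64(434), np.int64(245)))
417 236
clip bbox [395.5 221.5 434.5 246.5] fit [ 0.19723999 -0.10294003 -0.03473883] [-0.2  0.4  0.2 -0.4]
351 234.5 6 readerx 0.2092 y -0.046
357 234.5 8 readerx 0.2092 y -0.0499
363 234.5 8 readerx 0.2092 y -0.0538
369 234.5 8 readerx 0.2092 y -0.0577
375 241.2 9 readerx 0.2045 y -0.062
381 246.8 12 readerx 0.2006 y -0.0663
387 247.8 12 readerx 0.1999 y -0.0703
393 232.0 1 readerx 0.2109 y -0.0732
tool [0.47057506 0.1425791  0.13993509] boom from tool 0.15812948943841976 [-0.05140693 -6.62554321 -8.31919012] 29.466070532798767 11.075
cam pos reader x 0.2783933248440426
0 [ 0.20976812 -0.086759  ] [-4.  -1.8  3.6  1.9] [391.5 219.7 438.1 248.4]
-0.005 [ 0.20796466 -0.08909279] [-3.4 -1.4  3.1  1.5] [392.1 220.1 437.6 248. ]
```

View pics/c8.png

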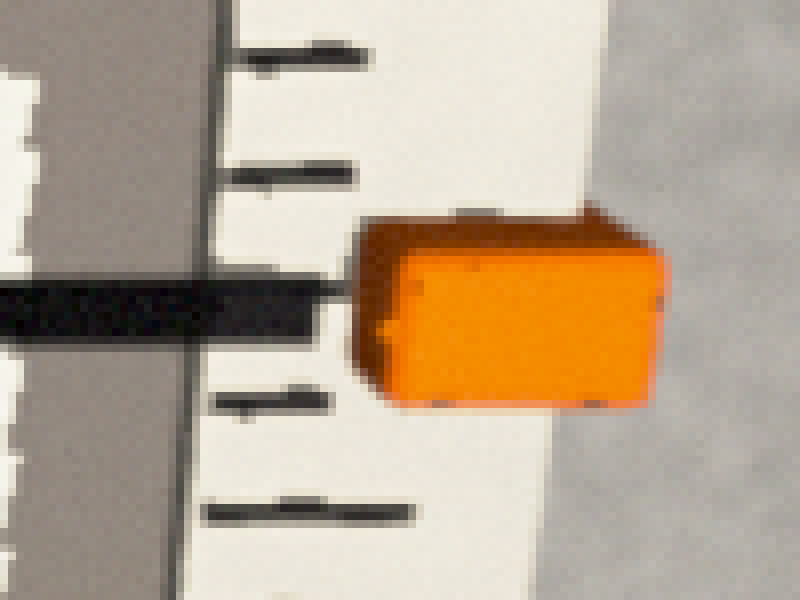

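The pointer's row (234.8) matches the clip's middle at pointer height (about 234.5), so they agree to within roughly 0.5 mm. Grip is 29.5 N and steady, so I'm handing in.

```bash
python3 -c "
from plant import bot
print(bot.finish_job())"
```

```text
the job is handed in; nothing more can be done
None
```

I pressed the lock at about 4.5 N, drew the arm out, and handed the job in still holding it at about 29.5 N, with the pointer level with the orange clip to within about 0.5 mm by the wrist camera.

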